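# Close up the row of wound coils and shut the keeper

## Robot

A 7-joint arm with a two-finger parallel gripper is mounted at the origin on the work surface. World frame = base frame: x ahead of the robot, y to its left, z up, the work surface at z = 0. Lengths are in m, angles in rad, forces in N, time in s.
With the tool pointing down it reaches from about 0.425 to 0.925 m from the base axis. Payload 6.8 kg.
Tool frame: the origin (TCP) lies on the centre line of the jaws, within the pads' length; the fingertips stand 14 mm ahead of it and the grasp point (between the pads) lies 5 mm behind it (r.tips_ahead is the distance from the TCP to the fingertips, in m); z points along the fingers, y is the line along which they close (so a half turn about z gives the same grasp; the last joint's range is limited). The gripper opens to 85 mm and grips with 20 to 120 N. Pads are 22 mm wide; open, the fingers measure 114 mm over their backs; the gripper's body (76 mm by 85 mm) begins 54 mm behind the grasp point. The pads swing forward as they close: fully open they stand 13 mm farther back than shut.
Start: joints at [-1.446, 0.477, 0.022, 1.555, -0.011, 1.109, -0.083], TCP at [0.156, 0.657, 0.245] pointing down, gripper open.
Joint ranges: [-2.96, 2.96], [-0.34, 2.1], [-1.41, 1.46], [0.24, 2.44], [-1.37, 4.51], [0.17, 1.92], [-2.96, 2.96]. Speed limits (rad/s): [2.39, 2.39, 3.14, 3.14, 3.14, 3.14, 3.14].

## Interface

Orientations are given as a rotation vector (axis times angle).
In Python, from bench import r, eyes gives the robot as it stands.
- The arm moves only by the tool step_arm, never from a script. Its argument "rows" is a list of rows, each a list of 6 numbers: the shift along the world's x, y, z in units of 60 cm (1.0 is 60 cm), then the turn, a rotation vector about the world's x, y, z in units of pi rad (1.0 is pi rad). In form: [[x, y, z, rx, ry, rz], ...]. A call has 1 to 5 rows; each row is the pose to reach, as a shift and turn from the pose commanded when the call began, turning the shorter way round; what a row does not reach only later rows make up. A row lasts 1/12 s, in which the tool goes at most 41.7 mm and 7.16 degrees, less where a joint would pass 70% of its speed; a pose out of reach is approached as far as the arm can. A call with a number of a shift or a turn outside -1 to 1 is refused whole. A call with a gripper value outside its range is refused whole. "jaw" is the closure, from 0 (fully open) to 1 (shut), set as the call begins (left out, the last holds). The fingers move at their own pace and stop on an object; "squeeze" is the grip in N (left out, the last holds). Time passes only in rows, so rows that repeat a pose let the fingers close. It gives the time, the measured TCP pose, the force, the opening and the grip force at its end, in the units of the state.
- r.get_obs(): the state, without advancing time (a new reading comes with each control period).
- eyes.grab_frame(name): name is "scene" or "top" or "wrist"; returns the picture (480x640x3 uint8, red, green, blue); there is no depth.
- eyes.camera_info(name): a dict with "mtx" (3x3 intrinsics, pixels), "extrinsics" (4x4, takes a point from camera to world coordinates); the wrist camera has in their place "tool_from_camera" (4x4, takes a point from camera to tool coordinates, whose origin is the TCP and whose axes are the flange's). Camera axes: x right, y down, z forward; pixel columns grow to the right and rows downward; lengths in m; the calibration is good to about 2 mm. The wrist camera is an equidistant fisheye: a pixel r from the principal point sees the ray r / f radians off the axis. A picture is of the moment at which its call begins: read the wrist's pose just before it. camera_info takes no time and is no camera call.
- r.hand_in(): hands the job in; it is judged then, once.
The state is a dict: "clock": time; "joints": joint angles; "qvel": joint speeds; "tau": joint torques, N m; "tcp_pos": TCP position; "orientation": TCP orientation; "contact_force": force on the tool from outside, world axes, zero at the start; "moment": the same for the moment, N m; "grip_width": finger opening in m; "gripper_force": force on a finger pad.
Only numpy, scipy, OpenCV 4.12 (cv2) and the standard library are available. Lean on these libraries where they do the work, as an engineer would, in place of code of your own. Each camera call takes 0.05 s, during which the arm holds its last target. There are 200 camera calls.

## Task

Push the row of four copper coils along the wooden rack as one touching row, from its free end, until the first coil is fully home against the dark end stop and the row is closed up. Then push the red keeper bar round by its peg until it lies straight across the rail behind the last coil. Only push, with the fingertips: pick nothing up, keep the coils flat in their channel, do not let the row come apart, and leave the other things on the bench alone.

Things in the scene. Friction and masses are not known exactly. Their poses are not given: they have to be found in the camera images.
- rack: Coil rack, fixed: plywood board 15 mm thick with two light wooden fences along its y (45 mm clear width, each 11 mm thick, 14 mm high above the board) guiding the coils. A dark end stop, 45 mm high above the board, closes the -y end; the +y end is open. Origin: table level, on the channel's centre line, 145 mm from the stop face. z up; x across the rail, away from the robot.
- stop (a point): Centre of the end stop's inner face at the channel floor (15 mm above the table). Axes as the rack's: the channel runs from here along +y.
- keeper (a joint): Red keeper bar on an upright hinge pin. 0 = shut, straight across the rail behind the row (hard limit); grows to 2.7 at most as it opens, clockwise seen from above. In the rack's axes it points from its pin along (-cos q, sin q). Stays where it is left; about 1 N at the peg turns it. Starts open, 2.0 to 2.5.
- keeper_hinge (a point): Keeper's hinge axis at the bar's mid height, 39 mm above the table; from the stop point 45 mm along the rack's x and 174 mm along its y. The bar is 18 mm wide, 14 mm thick, and reaches 95 mm from the pin. Shut, its face lies 5 mm behind a row of four coils that is fully home.
- keeper_peg (a point): Middle of the upright wooden peg near the keeper's free end: 14 mm diameter, 38 mm high above the bar (from 46 to 84 mm above the table), 85 mm from the hinge axis. This point is 65 mm above the table.
- coil1: Coil 1 of the row, counted from the stop: copper winding on a bobbin with square black flanges (42 mm across the rail, 44 mm high, 40 mm long over both flanges along the rail), 0.08 to 0.17 kg. Origin: centre of its underside; y along the rail, z up. The row slides with 1 to 5 N.
- coil2: Coil 2 of the row, counted from the stop: copper winding on a bobbin with square black flanges (42 mm across the rail, 44 mm high, 40 mm long over both flanges along the rail), 0.08 to 0.17 kg. Origin: centre of its underside; y along the rail, z up.
- coil3: Coil 3 of the row, counted from the stop: copper winding on a bobbin with square black flanges (42 mm across the rail, 44 mm high, 40 mm long over both flanges along the rail), 0.08 to 0.17 kg. Origin: centre of its underside; y along the rail, z up.
- coil4: Coil 4 of the row, counted from the stop: copper winding on a bobbin with square black flanges (42 mm across the rail, 44 mm high, 40 mm long over both flanges along the rail), 0.08 to 0.17 kg. Origin: centre of its underside; y along the rail, z up. The last of the row, its free flange faces +y.
- spare_coil: a spare coil just like those in the row, standing on the table beside the rack; leave it
- varnish: amber glass varnish jar with white cap, 52 mm diameter, 85 mm tall, beside the rack; leave it
- screwdriver: blue-handled screwdriver lying on the table on the robot's side of the rack; leave it
- former: white plastic tube ring, 110 mm diameter, 60 mm tall; leave it
- wire_spool: copper-coloured wire spool, 70 mm diameter, 56 mm tall; leave it
- wood_arm: wooden bar with two bolt holes, 200 x 35 x 20 mm, lying flat; leave it
Mind the look-alikes: they are no part of the job. Leave any blue or pink look-alike of the coil2 alone.

How it is judged:
By the outcome, as a careful person would: the job done as asked, in the order asked, and still so for the second after the job is handed in, with the robot touching nothing.
It also fails if it takes over 51 s, if anything falls off the work surface, if the arm or the gripper's body presses on something with over 40 N, if the wrist force passes 120 N, or if a joint passes its speed limit or range.

## Working session

There is one attempt and no reset: what is moved stays moved. The work goes in short steps, Python scripts to look and compute and a tool call to move; the robot and the scene stay as the last step left them, time stands still between calls to the robot, and variables do not carry over. Pictures are saved under pics/ and viewed, at most 10 in all, crops included, and the job is handed in when it is done.

Besides the shell and the picture viewer there is one more tool, called after "Call:" in YAML: its name, and indented under it one key for each argument. step_arm: Moves the arm, as the interface text tells. Shifts and turns lie within -1 to 1; 1 stands for 60 cm of shift or pi rad of turn. Its arguments: {"type":"object","properties":{"rows":{"type":"array"},"jaw":{"type":"number"},"squeeze":{"type":"number"}},"required":["rows"]}

```bash
mkdir -p pics; python3 - <<'E'
from bench import r, eyes
import cv2
o=r.get_obs()
for k in("clock","tcp_pos","orientation","grip_width","contact_force"):print(k,o[k])
for n in("top","scene"):
    cv2.imwrite(f"pics/{n}0.png",eyes.grab_frame(n)[:,:,::-1]); i=eyes.camera_info(n); print(i["mtx"],i["extrinsics"])
print(r.tips_ahead)
E
```

```text
clock 0.0
tcp_pos [0.15560968 0.65623938 0.24432898]
orientation [-3.64818660e-01 -3.12024320e+00  2.85837671e-03]
grip_width 0.08541846820952287
contact_force [0.40618421 0.43866832 0.07055034]
[[471.79659999   0.         323.16642121]
 [  0.         471.79659999 244.7403056 ]
 [  0.           0.           1.        ]] [[ 0.00372963 -0.98600121  0.16669646  0.35068047]
 [-0.99990911 -0.00583691 -0.01215329  0.01105177]
 [ 0.01295616 -0.16663598 -0.98593336  1.0383952 ]
 [ 0.          0.          0.          1.        ]]
[[571.19238538   0.         310.24962313]
 [  0.         571.19238538 239.75926279]
 [  0.           0.           1.        ]] [[ 0.05957316  0.81326477 -0.57883629  1.31137567]
 [ 0.99822073 -0.05000546  0.03247806 -0.04939161]
 [-0.00253172 -0.57974121 -0.81479674  1.19631681]
 [ 0.          0.          0.          1.        ]]
0.014
```

View pics/top0.png

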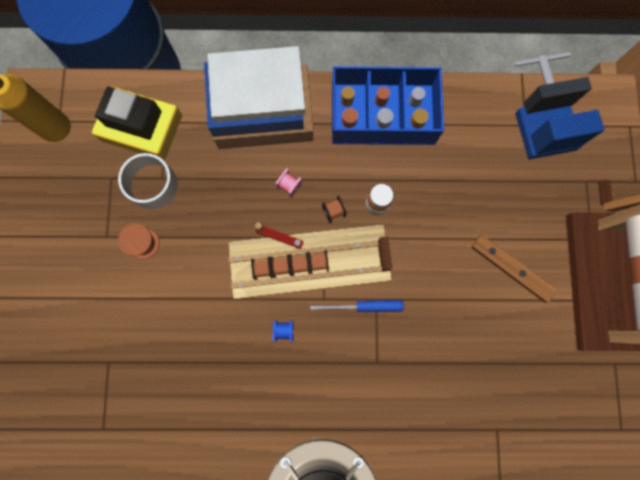

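View pics/scene0.png

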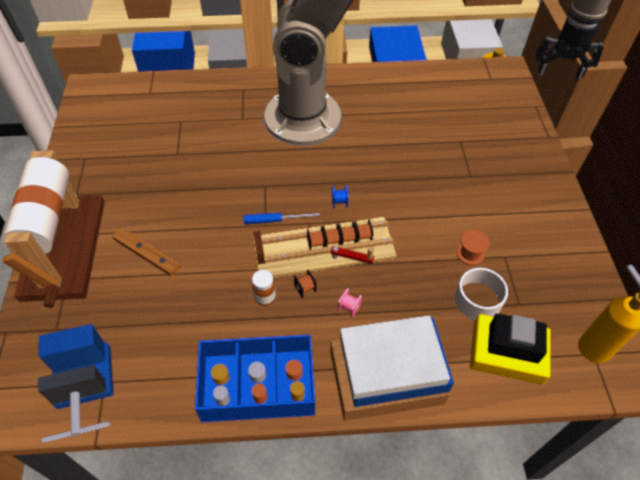

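The top view shows the rack at about (230–392, 226–297). The dark stop is at (385, 254), the row spans columns 252–328 at row 265, the keeper pin is near (298, 243) and the peg near (258, 227). The scene view shows the same layout, with the row at (308–373, 235) and the peg near (335, 251). Next I'll zoom in and measure.

```bash
cat > h.py <<'E'
import numpy as np, cv2
from bench import r, eyes
def cam(n):
    i=eyes.camera_info(n); return np.array(i["mtx"]),np.array(i["extrinsics"])
def ray(n,uv):
    K,E=cam(n); d=E[:3,:3]@np.linalg.solve(K,[*uv,1.]); return E[:3,3],d/np.linalg.norm(d)
def plane(n,uv,z):
    o,d=ray(n,uv); return o+d*(z-o[2])/d[2]
def tri(u1,u2,n1="top",n2="scene"):
    (a,d),(b,e)=ray(n1,u1),ray(n2,u2); s=np.linalg.lstsq(np.c_[d,-e],b-a,rcond=None)[0]
    p,q=a+d*s[0],b+e*s[1]; return (p+q)/2,np.linalg.norm(p-q)
def proj(n,P):
    K,E=cam(n); c=np.linalg.inv(E)@[*P,1.]; p=K@c[:3]; return p[:2]/p[2]
E
python3 - <<'E'
import cv2,numpy as np
a=cv2.imread("pics/top0.png")[218:303,222:402]; b=cv2.imread("pics/scene0.png")[205:285,245:405]
A=cv2.resize(a,(800,378),interpolation=cv2.INTER_CUBIC);B=cv2.resize(b,(800,400),interpolation=cv2.INTER_CUBIC)
cv2.imwrite("pics/z.png",cv2.resize(np.vstack([A,B]),(800,600)) if 0 else cv2.resize(A,(800,378)))
cv2.imwrite("pics/zs.png",B)
for n,roi in(("top",(218,303,222,402)),("scene",(205,285,245,405))):
    im=cv2.imread(f"pics/{n}0.png"); h=cv2.cvtColor(im,cv2.COLOR_BGR2HSV)
    red=((h[...,0]<6)|(h[...,0]>174))&(h[...,1]>190)&(h[...,2]>70)
    m=np.zeros(red.shape,np.uint8); m[roi[0]:roi[1],roi[2]:roi[3]]=red[roi[0]:roi[1],roi[2]:roi[3]]
    c,_=cv2.findContours(m,0,1)
    for k in c:
        if cv2.contourArea(k)>15: print(n,"red",cv2.minAreaRect(k))
E
```

```text
top red ((277.5361633300781, 235.49522399902344), (32.892459869384766, 6.650209903717041), 19.025604248046875)
scene red ((351.7884521484375, 254.44232177734375), (42.449607849121094, 7.630403995513916), 15.255118370056152)
```

View pics/z.png

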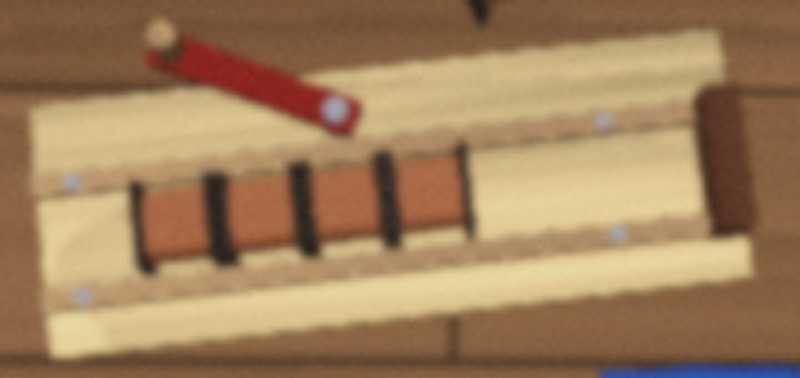

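View pics/zs.png

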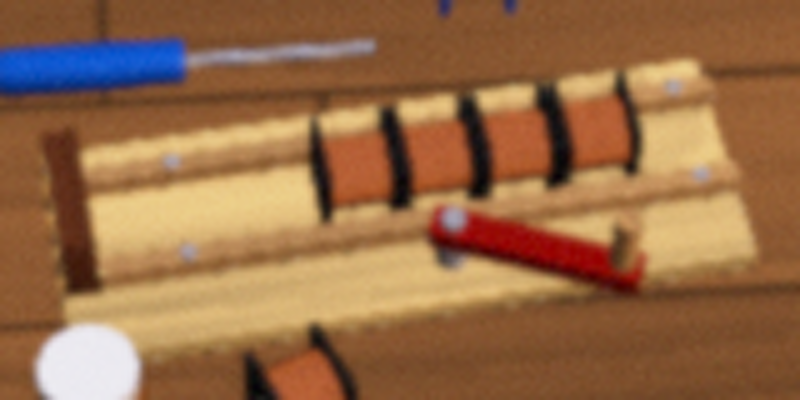

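Top crop: the fence screws are at (71,182), (603,121), (81,296) and (618,234). The pin is at (335,109), the peg top at (162,33), the free flange edge runs (134,185)–(146,270), and the inner edge of the stop's top is about (697,95)–(712,232). Scene crop: the matching screws are at (701,174), (190,252), (674,87) and (172,161), with the pin at (453,218) and the peg top at (626,216).

```bash
python3 - <<'E'
from h import *
np.set_printoptions(precision=4,suppress=True)
T=lambda p:(np.array(p)+.5)/(800/180)+[222,218]-.5
S=lambda p:(np.array(p)+.5)/5+[245,205]-.5
P={}
for n,a,b in(("hiO",(71,182),(701,174)),("hiS",(603,121),(190,252)),("loO",(81,296),(674,87)),("loS",(618,234),(172,161)),("pin",(335,109),(453,218)),("peg",(162,33),(626,216)),
 ("flHi",(134,185),(634,172)),("flLo",(146,270),(621,73)),("stHi",(697,95),(97,289)),("stLo",(712,232),(75,130))):
    P[n],e=tri(T(a),S(b)); print(n,P[n],round(e,4))
y=(P["hiO"]-P["hiS"]+P["loO"]-P["loS"])[:2]; y/=np.linalg.norm(y); x=np.array([y[1],-y[0]])
print("yaw of y axis",np.degrees(np.arctan2(-y[0],y[1])),y)
c=(P["hiO"]+P["hiS"]+P["loO"]+P["loS"])[:2]/4
print("centre line pt",c)
st=plane("top",(T((697,95))+T((712,232)))/2,.060)[:2]; st2=c+y*((st-c)@y)
hp=plane("top",T((335,109)),.047)[:2]
print("stop from edge",st2,"stop from pin",hp-.045*x-.174*y, "pin rack", (hp-c)@x)
pg=plane("top",T((162,33)),.084)[:2]; v=(pg-hp); print("peg",pg,"len",np.linalg.norm(v),"q",np.arctan2(v@y,-(v@x)))
for q in((134,185),(146,270)):
    f=plane("top",T(q),.059)[:2]; print("flange",f,"rack y",(f-st2)@y,(f-c)@x)
E
```

```text
hiO [0.4905 0.1839 0.0261] 0.0011
hiS [ 0.5221 -0.0747  0.0265] 0.0021
loO [0.4351 0.1773 0.0261] 0.0013
loS [ 0.4664 -0.0817  0.0268] 0.0016
pin [0.5237 0.0552 0.0467] 0.0011
peg [0.5526 0.1341 0.0833] 0.0004
flHi [0.4888 0.1515 0.0285] 0.0018
flLo [0.4453 0.1446 0.0535] 0.005
stHi [ 0.5365 -0.1215  0.0197] 0.0028
stLo [ 0.4644 -0.1262  0.0537] 0.0032
yaw of y axis 6.927954490436475 [-0.1206  0.9927]
centre line pt [0.4785 0.0512]
stop from edge [ 0.4994 -0.1203] stop from pin [ 0.4999 -0.1235] pin rack 0.045167297053378325
peg [0.5525 0.1337] len 0.0841741591373329 q 2.0417617687302387
flange [0.4847 0.1481] rack y 0.26825249627000275 0.01778232450258704
flange [0.4446 0.1414] rack y 0.26637645827730233 -0.02277190648356848
```

Everything fits the stated dimensions. The rack's +y axis is yawed 6.93°, the stop point is about (0.4995, -0.1225), the free flange is at rack y ≈ 0.268 (goal 0.160), and q ≈ 2.04. I'll move in with the jaws shut and aligned across the rail.

Call:
step_arm:
  rows:
    - [0.51,-0.785,-0.05,0,0,-0.3874]
    - [0.51,-0.785,-0.05,0,0,-0.3874]
    - [0.51,-0.785,-0.05,0,0,-0.3874]
    - [0.51,-0.785,-0.05,0,0,-0.3874]
    - [0.51,-0.785,-0.05,0,0,-0.3874]
  jaw: 1
  squeeze: 20

```text
clock: 0.52
tcp_pos: [0.2697, 0.4803, 0.2337]
orientation: [-1.315, -2.853, 0.001]
contact_force: [0.9, 0.1, -0.6]
grip_width: 0.0255
gripper_force: 0.0
```

Call:
step_arm:
  rows:
    - [0.321,-0.492,-0.03,0,0,-0.188]
    - [0.321,-0.492,-0.03,0,0,-0.188]
    - [0.321,-0.492,-0.03,0,0,-0.188]
    - [0.321,-0.492,-0.03,0,0,-0.188]
    - [0.321,-0.492,-0.03,0,0,-0.188]

```text
clock: 0.93
tcp_pos: [0.3832, 0.3061, 0.2234]
orientation: [-2.088, -2.347, 0.0]
contact_force: [1.0, 1.1, -0.4]
grip_width: -0.0
gripper_force: 0.0
```

Call:
step_arm:
  rows:
    - [0.131,-0.202,-0.1,0,0,0]
    - [0.131,-0.202,-0.1,0,0,0]
    - [0.131,-0.202,-0.1,0,0,0]
    - [0.131,-0.202,-0.1,0,0,0]
    - [0.131,-0.202,-0.1,0,0,0]

```text
clock: 1.35
tcp_pos: [0.4628, 0.1799, 0.1616]
orientation: [2.091, 2.342, -0.007]
contact_force: [-0.2, -0.0, 0.5]
grip_width: 0.0004
gripper_force: 0.0
```

```bash
python3 - <<'E'
from h import *
from scipy.spatial.transform import Rotation as R
o=r.get_obs(); Rm=R.from_rotvec(o["orientation"]).as_matrix(); print(o["tcp_pos"],"jaw deg",np.degrees(np.arctan2(Rm[1,1],Rm[0,1])),"z",Rm[:,2],r.tips_ahead,o["contact_force"])
s=eyes.grab_frame("scene");t=eyes.grab_frame("top")
tip=np.array(o["tcp_pos"])+Rm[:,2]*.014
p=proj("scene",tip); print("tip px scene",p,"top",proj("top",tip))
x0,y0=(p-[50,70]).astype(int)
c=cv2.resize(s[y0:y0+100,x0:x0+100],(600,600),interpolation=cv2.INTER_CUBIC)[:,:,::-1].copy()
cv2.circle(c,tuple(int(v) for v in (p-[x0,y0]+.5)*6),4,(0,255,0),1)
cv2.imwrite("pics/tip.png",c)
E
```

```text
[0.46278597 0.17992962 0.16161182] jaw deg 6.495979470015593 z [-0.0015131  -0.00454824 -0.99998851] 0.014 [-0.16382175 -0.03781884  0.4920199 ]
tip px scene [386.6333415  200.23477625] top [228.30895714 264.21345897]
```

View pics/tip.png

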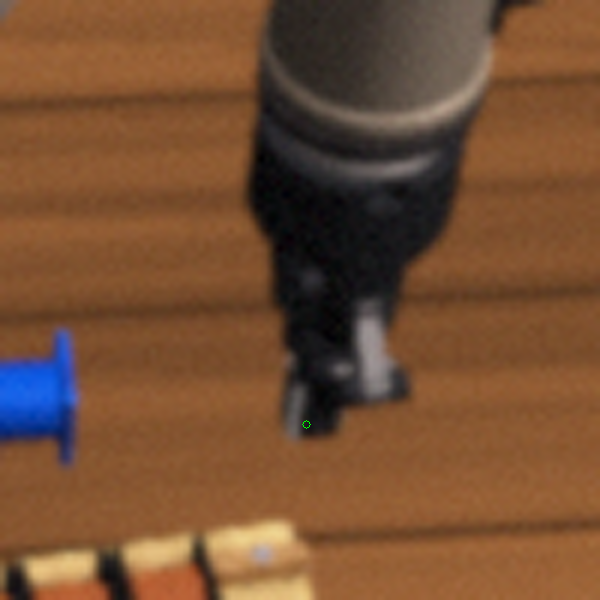

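The tip marker falls on the shut fingertips at zoomed (306, 425), so the tip offset holds to about 3 mm. The tool is over the channel centre line, clear of the row. I'll lower it.

Call:
step_arm:
  rows:
    - [0,0,-0.065,0,0,0.002]
    - [0,0,-0.13,0,0,0.002]
    - [0,0,-0.17,0,0,0.002]
    - [0,0,-0.196,0,0,0.002]
    - [0,0,-0.196,0,0,0.002]

```text
clock: 1.87
tcp_pos: [0.4587, 0.188, 0.0434]
orientation: [-2.069, -2.361, 0.007]
contact_force: [-1.0, -0.3, 1.1]
grip_width: -0.0001
gripper_force: 0.0
```

Call:
step_arm:
  rows:
    - [0.006,-0.012,0,0,0,-0.003]
    - [0.008,-0.024,0,0,0,-0.003]
    - [0.0095,-0.036,0,0,0,-0.003]
    - [0.011,-0.045,0,0,0,-0.003]
    - [0.011,-0.045,0,0,0,-0.003]

```text
clock: 2.28
tcp_pos: [0.4689, 0.1587, 0.0471]
orientation: [2.087, 2.347, 0.003]
contact_force: [1.0, 1.3, -0.7]
grip_width: 0.0002
gripper_force: 0.0
```

Call:
step_arm:
  rows:
    - [-0.003,-0.004,0,0,0,0]
    - [-0.0035,-0.008,0,0,0,0]
    - [-0.003,-0.013,0,0,0,0]
    - [-0.0025,-0.018,0,0,0,0]
    - [-0.002,-0.023,0,0,0,0]

```text
clock: 2.7
tcp_pos: [0.4674, 0.1482, 0.0467]
orientation: [-2.082, -2.352, -0.005]
contact_force: [-0.8, 6.8, 4.5]
grip_width: -0.0001
gripper_force: 3.1
```

Call:
step_arm:
  rows:
    - [0.0006,-0.0055,0,0,0,0]
    - [0.0013,-0.011,0,0,0,0]
    - [0.002,-0.0165,0,0,0,0]
    - [0.0027,-0.022,0,0,0,0]
    - [0.0034,-0.0275,0,0,0,0]

```text
clock: 3.12
tcp_pos: [0.4694, 0.1317, 0.0467]
orientation: [-2.082, -2.352, -0.005]
contact_force: [-0.7, 6.8, 4.9]
grip_width: 0.0005
gripper_force: 3.0
```

Call:
step_arm:
  rows:
    - [0.0006,-0.0055,0,0,0,0]
    - [0.0013,-0.011,0,0,0,0]
    - [0.002,-0.0165,0,0,0,0]
    - [0.0027,-0.022,0,0,0,0]
    - [0.0034,-0.0275,0,0,0,0]

```text
clock: 3.53
tcp_pos: [0.4714, 0.1152, 0.0466]
orientation: [-2.082, -2.352, -0.004]
contact_force: [-0.5, 6.3, 5.7]
grip_width: 0.0002
gripper_force: 3.2
```

```bash
python3 - <<'E'
from h import *
t=eyes.grab_frame("top"); s=eyes.grab_frame("scene")
a=cv2.resize(t[225:300,225:395],(800,353),interpolation=cv2.INTER_CUBIC)
cv2.imwrite("pics/mid.png",a[:,:,::-1]); print(r.get_obs()["tcp_pos"],r.get_obs()["contact_force"])
E
```

```text
[0.47148164 0.11429478 0.04654158] [-0.04957266  4.39153337  3.2701454 ]
```

View pics/mid.png

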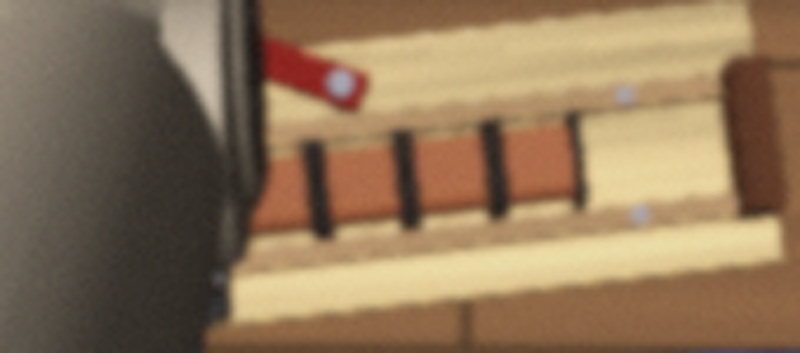

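The row is moving as one closed row, and coil 1's leading flange is at zoomed x≈580 with the stop edge at ≈722, so about 62 mm remain.

Call:
step_arm:
  rows:
    - [0.0006,-0.0055,0,0,0,0]
    - [0.0013,-0.011,0,0,0,0]
    - [0.002,-0.0165,0,0,0,0]
    - [0.0027,-0.022,0,0,0,0]
    - [0.0034,-0.0275,0,0,0,0]

```text
clock: 4.05
tcp_pos: [0.4734, 0.0984, 0.0465]
orientation: [-2.083, -2.351, -0.004]
contact_force: [-0.3, 6.5, 5.6]
grip_width: -0.0
gripper_force: 3.4
```

Call:
step_arm:
  rows:
    - [0.0006,-0.0055,0,0,0,0]
    - [0.0013,-0.011,0,0,0,0]
    - [0.002,-0.0165,0,0,0,0]
    - [0.0027,-0.022,0,0,0,0]
    - [0.0034,-0.0275,0,0,0,0]

```text
clock: 4.47
tcp_pos: [0.4754, 0.0818, 0.0464]
orientation: [-2.083, -2.351, -0.003]
contact_force: [-0.2, 7.1, 6.4]
grip_width: 0.0003
gripper_force: 3.5
```

Call:
step_arm:
  rows:
    - [0.0006,-0.005,0,0,0,0]
    - [0.0012,-0.01,0,0,0,0]
    - [0.0018,-0.015,0,0,0,0]
    - [0.0024,-0.02,0,0,0,0]
    - [0.003,-0.025,0,0,0,0]

```text
clock: 4.88
tcp_pos: [0.4772, 0.0669, 0.0464]
orientation: [-2.082, -2.351, -0.003]
contact_force: [0.6, 7.6, 5.7]
grip_width: -0.0
gripper_force: 3.3
```

Call:
step_arm:
  rows:
    - [0.0005,-0.004,0,0,0,0]
    - [0.001,-0.008,0,0,0,0]
    - [0.0015,-0.012,0,0,0,0]
    - [0.002,-0.016,0,0,0,0]
    - [0.0025,-0.02,0,0,0,0]

```text
clock: 5.3
tcp_pos: [0.4787, 0.0549, 0.0464]
orientation: [-2.082, -2.351, -0.003]
contact_force: [0.3, 7.2, 5.4]
grip_width: -0.0001
gripper_force: 3.4
```

Call:
step_arm:
  rows:
    - [0.0003,-0.002,0,0,0,0]
    - [0.0005,-0.004,0,0,0,0]
    - [0.0007,-0.006,0,0,0,0]
    - [0.001,-0.008,0,0,0,0]
    - [0.0012,-0.01,0,0,0,0]

```text
clock: 5.72
tcp_pos: [0.4793, 0.049, 0.0464]
orientation: [-2.082, -2.351, -0.003]
contact_force: [-0.6, 7.7, 6.1]
grip_width: 0.0
gripper_force: 3.5
```

Call:
step_arm:
  rows:
    - [0.0002,-0.0015,0,0,0,0]
    - [0.0003,-0.003,0,0,0,0]
    - [0.0005,-0.0045,0,0,0,0]
    - [0.0007,-0.006,0,0,0,0]
    - [0.0007,-0.006,0,0,0,0]

```text
clock: 6.13
tcp_pos: [0.4797, 0.0462, 0.0464]
orientation: [-2.081, -2.351, -0.004]
contact_force: [0.1, 9.5, 5.3]
grip_width: -0.0
gripper_force: 4.7
```

Call:
step_arm:
  rows:
    - [0.0002,-0.0015,0,0,0,0]
    - [0.0003,-0.003,0,0,0,0]
    - [0.0003,-0.003,0,0,0,0]

```text
clock: 6.38
tcp_pos: [0.4797, 0.0462, 0.0464]
orientation: [-2.078, -2.352, -0.005]
contact_force: [-1.3, 15.0, 7.2]
grip_width: -0.0003
gripper_force: 7.2
```

The TCP has stopped while the force climbs to 15 N, so the row is home. I'll back off along +y, then lift.

Call:
step_arm:
  rows:
    - [-0.001,0.008,0,0,0,0]
    - [-0.003,0.025,0,0,0,0]
    - [-0.006,0.05,0,0,0,0]
    - [-0.006,0.05,0.06,0,0,0]
    - [-0.006,0.05,0.13,0,0,0]

```text
clock: 6.8
tcp_pos: [0.4729, 0.0717, 0.1218]
orientation: [-2.082, -2.349, 0.013]
contact_force: [2.0, 1.0, 0.5]
grip_width: -0.0003
gripper_force: 0.0
```

```bash
python3 - <<'E'
from h import *
from scipy.spatial.transform import Rotation as R
np.set_printoptions(precision=4,suppress=True)
o=r.get_obs(); print(o["tcp_pos"],o["contact_force"]);Rm=R.from_rotvec(o["orientation"]).as_matrix(); print("jaw deg",np.degrees(np.arctan2(Rm[1,1],Rm[0,1])))
s=eyes.grab_frame("scene");t=eyes.grab_frame("top")
A=cv2.resize(s[205:285,245:405],(600,300),interpolation=cv2.INTER_CUBIC);B=cv2.resize(t[218:303,222:402],(600,283),interpolation=cv2.INTER_CUBIC)
cv2.imwrite("pics/home.png",np.vstack([A,B])[:,:,::-1])
y=np.array([-.1206,.9927]);x=np.array([.9927,.1206]);S=np.array([.4995,-.1225]);pin=S+.045*x+.174*y
print("pin",pin)
# goal TCPs for pushing peg: angle a of bar (rack frame, ccw from x), offset 18 mm behind
for a in (63,75,90,105,120,135,150,165,180):
    for off in ((.018,.026) if a==63 else (.018,)):
        c,sn=np.cos(np.radians(a)),np.sin(np.radians(a))
        p=.085*np.array([c,sn])-off*np.array([-sn,c]); print(a,off,"tcp",pin+p[0]*x+p[1]*y)
E
```

```text
[0.4729 0.0717 0.1218] [2.0211 1.0115 0.5193]
jaw deg 6.900823841173367
pin [0.5232 0.0557]
63 0.018 tcp [0.5693 0.1293]
63 0.026 tcp [0.5768 0.1266]
75 0.018 tcp [0.5529 0.1373]
90 0.018 tcp [0.5308 0.1422]
105 0.018 tcp [0.5081 0.1412]
120 0.018 tcp [0.4865 0.1344]
135 0.018 tcp [0.4674 0.1222]
150 0.018 tcp [0.452  0.1055]
165 0.018 tcp [0.4416 0.0854]
180 0.018 tcp [0.4366 0.0633]
```

View pics/home.png

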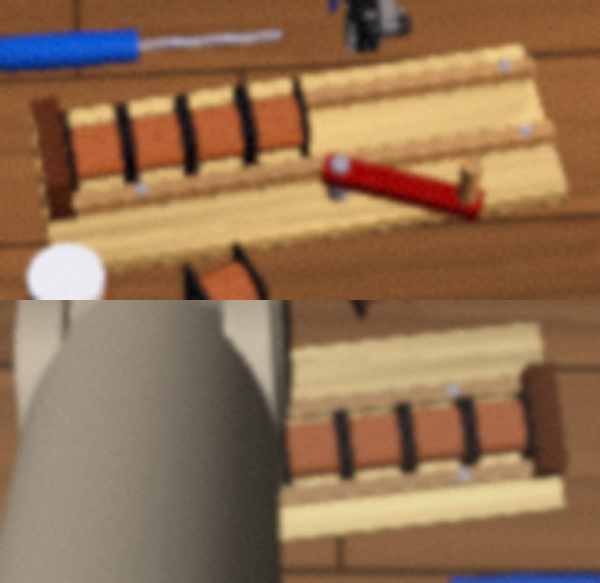

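The row is home against the stop and closed up in both views. The keeper hasn't moved: pin at (340, 163), peg at (468, 185) in the scene crop. Next I'll go behind the peg, turning the fingers to match the bar's direction.

Call:
step_arm:
  rows:
    - [0.04,0.017,0.02,0,0,0.039]
    - [0.08,0.035,0.02,0,0,0.078]
    - [0.12,0.052,0.02,0,0,0.117]
    - [0.16,0.07,0.02,0,0,0.156]
    - [0.182,0.084,0.02,0,0,0.195]

```text
clock: 7.32
tcp_pos: [0.5869, 0.1228, 0.135]
orientation: [1.271, 2.872, -0.001]
contact_force: [-0.6, 0.4, -0.3]
grip_width: -0.0002
gripper_force: 0.0
```

Call:
step_arm:
  rows:
    - [0,0,0,0,0,0.039]
    - [0,0,0,0,0,0.078]
    - [0,0,0,0,0,0.117]
    - [0,0,0,0,0,0.155]
    - [0,0,0,0,0,0.155]

```text
clock: 7.73
tcp_pos: [0.5843, 0.1215, 0.1346]
orientation: [-0.545, -3.092, 0.002]
contact_force: [-0.7, -0.0, 0.4]
grip_width: -0.0002
gripper_force: 0.0
```

Call:
step_arm:
  rows:
    - [0,0,0,0,0,0]
    - [0,0,0,0,0,0]

```text
clock: 7.9
tcp_pos: [0.5847, 0.1218, 0.1351]
orientation: [-0.556, -3.091, 0.001]
contact_force: [0.2, -0.3, 0.7]
grip_width: 0.0001
gripper_force: 0.0
```

Call:
step_arm:
  rows:
    - [0,0,-0.04,0,0,0]
    - [0,0,-0.08,0,0,0]
    - [0,0,-0.102,0,0,0]
    - [0,0,-0.102,0,0,0]

```text
clock: 8.23
tcp_pos: [0.5828, 0.1216, 0.0714]
orientation: [-0.551, -3.088, 0.005]
contact_force: [-1.0, -0.6, 0.3]
grip_width: -0.0002
gripper_force: 0.0
```

```bash
python3 - <<'E'
from h import *
np.set_printoptions(precision=4,suppress=True)
o=r.get_obs(); p0=np.array(o["tcp_pos"]); print(p0,o["contact_force"])
y=np.array([-.1206,.9927]);x=np.array([.9927,.1206]);pin=np.array([.5232,.0557])
def tcp(a,off=.018):
    c,s=np.cos(np.radians(a)),np.sin(np.radians(a)); p=.085*np.array([c,s])-off*np.array([-s,c]); return pin+p[0]*x+p[1]*y
print("to contact units",(tcp(63)-p0[:2])/.6)
for a0 in (63,83,103,123,143,163):
    print(a0,[list(np.round((tcp(a)-tcp(a0))/.6,4)) for a in range(a0+4,min(a0+21,184),4)])
E
```

```text
[0.5828 0.1216 0.0714] [-0.9629 -0.6019  0.3359]
to contact units [-0.0225  0.0129]
63 [[np.float64(-0.0088), np.float64(0.0051)], [np.float64(-0.0178), np.float64(0.0095)], [np.float64(-0.0272), np.float64(0.0133)], [np.float64(-0.0368), np.float64(0.0164)], [np.float64(-0.0466), np.float64(0.0189)]]
83 [[np.float64(-0.01), np.float64(0.0018)], [np.float64(-0.02), np.float64(0.0028)], [np.float64(-0.0301), np.float64(0.0032)], [np.float64(-0.0402), np.float64(0.0028)], [np.float64(-0.0503), np.float64(0.0018)]]
103 [[np.float64(-0.01), np.float64(-0.0017)], [np.float64(-0.0198), np.float64(-0.0042)], [np.float64(-0.0294), np.float64(-0.0073)], [np.float64(-0.0388), np.float64(-0.0111)], [np.float64(-0.0478), np.float64(-0.0155)]]
123 [[np.float64(-0.0088), np.float64(-0.005)], [np.float64(-0.0171), np.float64(-0.0107)], [np.float64(-0.0251), np.float64(-0.0169)], [np.float64(-0.0326), np.float64(-0.0237)], [np.float64(-0.0396), np.float64(-0.0309)]]
143 [[np.float64(-0.0065), np.float64(-0.0077)], [np.float64(-0.0124), np.float64(-0.0159)], [np.float64(-0.0178), np.float64(-0.0245)], [np.float64(-0.0226), np.float64(-0.0334)], [np.float64(-0.0267), np.float64(-0.0426)]]
163 [[np.float64(-0.0035), np.float64(-0.0095)], [np.float64(-0.0063), np.float64(-0.0192)], [np.float64(-0.0084), np.float64(-0.0291)], [np.float64(-0.0098), np.float64(-0.0391)], [np.float64(-0.0105), np.float64(-0.0492)]]
```

Call:
step_arm:
  rows:
    - [-0.008,0.0045,0.002,0,0,0]
    - [-0.014,0.008,0.002,0,0,0]
    - [-0.0185,0.0105,0.002,0,0,0]
    - [-0.0225,0.013,0.002,0,0,0]
    - [-0.0225,0.013,0.002,0,0,0]

```text
clock: 8.65
tcp_pos: [0.5715, 0.1307, 0.0766]
orientation: [0.549, 3.092, 0.002]
contact_force: [-0.1, 0.0, -0.5]
grip_width: 0.0004
gripper_force: 0.0
```

Call:
step_arm:
  rows:
    - [-0.0088,0.0051,0,0,0,0.0222]
    - [-0.0178,0.0095,0,0,0,0.0444]
    - [-0.0272,0.0133,0,0,0,0.0667]
    - [-0.0368,0.0164,0,0,0,0.0889]
    - [-0.0466,0.0189,0,0,0,0.1111]

```text
clock: 9.07
tcp_pos: [0.5444, 0.1417, 0.0765]
orientation: [-0.001, 3.139, 0.001]
contact_force: [1.1, -0.6, -0.6]
grip_width: -0.0003
gripper_force: 0.5
```

Call:
step_arm:
  rows:
    - [-0.01,0.0018,0,0,0,0.0222]
    - [-0.02,0.0028,0,0,0,0.0444]
    - [-0.0301,0.0032,0,0,0,0.0667]
    - [-0.0402,0.0028,0,0,0,0.0889]
    - [-0.0503,0.0018,0,0,0,0.1111]

```text
clock: 9.48
tcp_pos: [0.5141, 0.1429, 0.0764]
orientation: [-0.546, 3.092, 0.001]
contact_force: [1.1, 1.0, 0.4]
grip_width: 0.0003
gripper_force: 0.5
```

Call:
step_arm:
  rows:
    - [-0.01,-0.0017,0,0,0,0.0222]
    - [-0.0198,-0.0042,0,0,0,0.0444]
    - [-0.0294,-0.0073,0,0,0,0.0667]
    - [-0.0388,-0.0111,0,0,0,0.0889]
    - [-0.0478,-0.0155,0,0,0,0.1111]

```text
clock: 9.9
tcp_pos: [0.4852, 0.1335, 0.0763]
orientation: [-1.075, 2.95, 0.0]
contact_force: [0.0, 0.5, -0.5]
grip_width: -0.0002
gripper_force: 0.5
```

```bash
python3 - <<'E'
from h import *
o=r.get_obs(); p=np.array(o["tcp_pos"]); print(p,o["orientation"],o["contact_force"])
y=np.array([-.1206,.9927]);x=np.array([.9927,.1206]);pin=np.array([.5232,.0557])
a=np.radians(123);b=np.cos(a)*x+np.sin(a)*y;t=-np.sin(a)*x+np.cos(a)*y
print("along bar",(p[:2]-pin)@b,"behind",(p[:2]-pin)@t)
s=eyes.grab_frame("scene")
cv2.imwrite("pics/arc.png",cv2.resize(s[175:285,245:405],(800,550),interpolation=cv2.INTER_CUBIC)[:,:,::-1])
E
```

```text
[0.48517373 0.13354423 0.07630675] [-1.07467507e+00  2.94999681e+00  4.01040039e-04] [ 0.0214473   0.48561615 -0.54854134]
along bar 0.08410151947026295 behind -0.02079995358327214
```

View pics/arc.png

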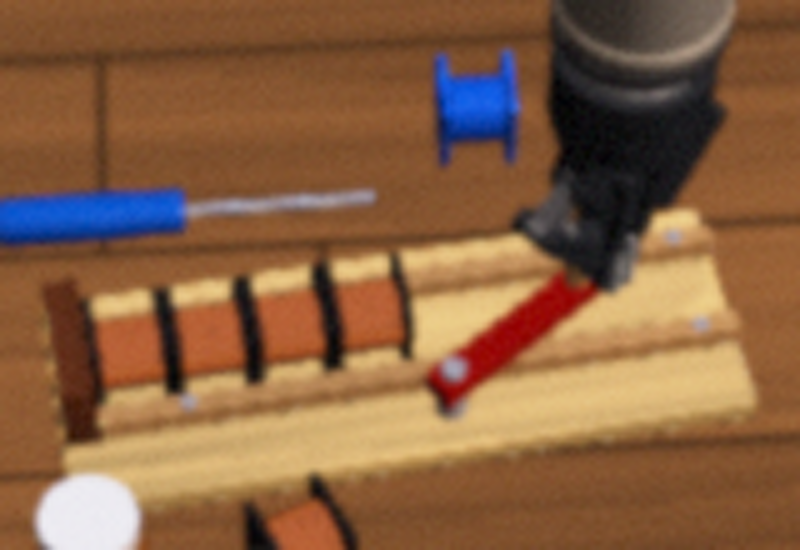

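The bar is now at roughly 123°, with the peg caught between the bar's end and the fingers at zoomed (575, 275). The row is unchanged at columns 90–410. I'll continue the arc.

Call:
step_arm:
  rows:
    - [-0.0088,-0.005,0,0,0,0.0222]
    - [-0.0171,-0.0107,0,0,0,0.0444]
    - [-0.0251,-0.0169,0,0,0,0.0667]
    - [-0.0326,-0.0237,0,0,0,0.0889]
    - [-0.0396,-0.0309,0,0,0,0.1111]

```text
clock: 10.37
tcp_pos: [0.4614, 0.1148, 0.0761]
orientation: [-1.568, 2.721, -0.0]
contact_force: [0.1, 1.3, -0.1]
grip_width: -0.0001
gripper_force: 0.5
```

Call:
step_arm:
  rows:
    - [-0.0065,-0.0077,0,0,0,0.0222]
    - [-0.0124,-0.0159,0,0,0,0.0444]
    - [-0.0178,-0.0245,0,0,0,0.0667]
    - [-0.0226,-0.0334,0,0,0,0.0889]
    - [-0.0267,-0.0426,0,0,0,0.1111]

```text
clock: 10.78
tcp_pos: [0.4453, 0.089, 0.076]
orientation: [-2.017, 2.407, -0.0]
contact_force: [0.3, 1.0, 0.8]
grip_width: -0.0001
gripper_force: 0.5
```

Call:
step_arm:
  rows:
    - [-0.0035,-0.0095,0,0,0,0.0222]
    - [-0.0063,-0.0192,0,0,0,0.0444]
    - [-0.0084,-0.0291,0,0,0,0.0667]
    - [-0.0095,-0.0365,0,0,0,0.085]

```text
clock: 11.12
tcp_pos: [0.4394, 0.0666, 0.0759]
orientation: [-2.32, 2.118, -0.001]
contact_force: [0.1, 0.5, 0.6]
grip_width: -0.0005
gripper_force: 0.5
```

Call:
step_arm:
  rows:
    - [0.0001,-0.002,0,0,0,0]
    - [0.0002,-0.004,0,0,0,0.003]
    - [0.0003,-0.006,0,0,0,0.005]
    - [0.0003,-0.006,0,0,0,0.005]

```text
clock: 11.45
tcp_pos: [0.4398, 0.0634, 0.0758]
orientation: [-2.334, 2.103, -0.001]
contact_force: [-0.1, -0.0, 0.2]
grip_width: 0.0001
gripper_force: 0.0
```

Call:
step_arm:
  rows:
    - [0.0001,-0.0015,0,0,0,0]
    - [0.0003,-0.003,0,0,0,0]
    - [0.0004,-0.0045,0,0,0,0]
    - [0.0004,-0.0045,0,0,0,0]

```text
clock: 11.78
tcp_pos: [0.4399, 0.0623, 0.0758]
orientation: [-2.335, 2.099, 0.001]
contact_force: [-1.1, 5.4, -0.0]
grip_width: -0.0002
gripper_force: 2.8
```

Call:
step_arm:
  rows:
    - [0.0001,-0.0015,0,0,0,0]
    - [0.0003,-0.003,0,0,0,0]
    - [0.0003,-0.003,0,0,0,0]

```text
clock: 12.03
tcp_pos: [0.4399, 0.0621, 0.0758]
orientation: [-2.335, 2.097, 0.003]
contact_force: [-2.0, 10.6, 0.0]
grip_width: 0.0002
gripper_force: 5.2
```

The keeper is at its hard limit: there is no more travel and the force is at 10 N. I'll back off along +y, lift, and clear the view.

Call:
step_arm:
  rows:
    - [-0.001,0.01,0,0,0,0]
    - [-0.003,0.03,0,0,0,0]
    - [-0.006,0.055,0,0,0,0]
    - [-0.006,0.055,0.065,0,0,0]
    - [-0.006,0.055,0.13,0,0,0]

```text
clock: 12.45
tcp_pos: [0.4343, 0.0925, 0.1527]
orientation: [2.334, -2.096, -0.007]
contact_force: [1.0, -0.1, 0.0]
grip_width: -0.0001
gripper_force: 0.0
```

Call:
step_arm:
  rows:
    - [0,0.06,0.05,0,0,0]
    - [0,0.12,0.1,0,0,0]
    - [0,0.18,0.1,0,0,0]
    - [0,0.24,0.1,0,0,0]
    - [0,0.3,0.1,0,0,0]

```text
clock: 12.87
tcp_pos: [0.4367, 0.274, 0.2149]
orientation: [-2.332, 2.101, -0.002]
contact_force: [1.3, -0.3, -0.1]
grip_width: 0.0001
gripper_force: 0.0
```

```bash
python3 - <<'E'
from h import *
s=eyes.grab_frame("scene");t=eyes.grab_frame("top")
A=cv2.resize(s[205:285,245:405],(600,300),interpolation=cv2.INTER_CUBIC);B=cv2.resize(t[218:303,222:402],(600,283),interpolation=cv2.INTER_CUBIC)
cv2.imwrite("pics/end.png",np.vstack([A,B])[:,:,::-1]); print(r.get_obs()["tcp_pos"])
E
```

```text
[0.4351713  0.27853778 0.21447464]
```

View pics/end.png

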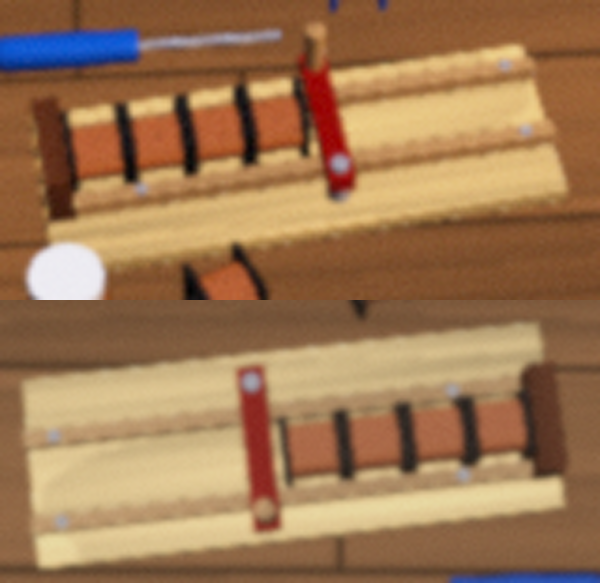

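Both views show the row closed and home against the stop, and the keeper straight across behind it (pin at (252, 382), peg at (264, 510) in the lower crop). Nothing else has moved.

```bash
python3 -c "
from bench import r
print(r.hand_in())"
```

```text
the job is handed in; nothing more can be done
None
```

The row of four coils is pushed home against the stop and closed up, the keeper bar is shut straight across the rail behind it, and the job is handed in at about 13 s of the 51 s allowed.

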